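# Set the hold-down shoe of a tube drill jig and feed the tube to its stop

### The job

The drill jig's hold-down shoe has to be set for the square tube that lies in its channel. Turn the red thumbscrew clockwise until the brass shoe bottoms on the tube, finger-tight and no harder, then back the screw off a quarter turn so that the tube can slide under the shoe. Then slide the tube gently along its channel until it sits against the end stop, and let go; leave the screw at that setting and the other things on the table where they lie.

Things in the scene. Friction and masses are not known exactly. Their poses are not given: they have to be found in the camera images.
- knob_grip (a point): Centre of the gripping part of the red knurled thumbscrew knob, above the jig's blue bridge, about 130 mm above the table: round, upright axis, 34 mm across, 20 mm high (this point half-way up), white index line on top. Under it 20 mm of bare 10 mm screw, then a 22 mm brass bush on the bridge's beam (26 x 108 mm). The knob rises and falls with the screw.
- knob (a joint): Turn of the thumbscrew (rad), growing clockwise seen from above (tightening). A full turn lowers knob and shoe 8 mm. Free turning takes 0.06 N m of friction; it stays where left. The bridge height differs each time: the shoe bottoms 1.2 to 4.7 rad from the start. There it stops hard: a torque 0.04 N m over free turning is just seated, 0.08 to 0.2 finger-tight, 0.25 too tight (200 N on the tube).
- shoe: Brass shoe, 28 x 24 x 8 mm, at the lower end of the screw; it slides up and down with the screw and does not turn. Origin: centre of its underside, which meets the tube's top 16 mm above tube_mid. A quarter turn back lifts it 2 mm off.
- tube_mid (a point): Centre of the loose square steel tube lying in the jig's channel: 32 x 32 mm, 160 mm long along its y axis, 2 mm walls, 0.3 kg. Its underside is 12 mm above the table. Its tail (-y end) sticks out at least 40 mm from the guide rails, free at both sides, over a tongue 26 mm wide, narrower than the tube. It has 1 mm play at each side in the channel.
- stop_face (a point): Middle of the inner face of the aluminium end stop, at the height of the tube's centre. Its y axis points along the channel from the tube to the stop, x across, z up. The tube is home when its front end touches this face: tube_mid is then 80 mm behind it along y. At the start 18 to 40 mm of way are left. The jig is fixed to the table.
- gauge: Black plug gauge lying loose on the table, 98 mm long, 12 mm thick. Origin: underside. Not to be moved.
- carton: Small loose cardboard carton, 65 x 70 x 55 mm. Origin: centre of its underside. Not to be moved.
- tube_offcut_0: Shorter loose square tube lying on the table at the left, 25 x 110 x 25 mm. Origin: centre of its underside. Not to be moved.
- tube_offcut_2: Shortest loose square tube, lying beside the former, 25 x 90 x 25 mm. Origin: centre of its underside. Not to be moved.
There are look-alikes about, which are no part of the job. Leave any black or purple look-alike of the part that bears tube_mid alone.

How it is judged:
By the outcome, as a careful person would: the job done as asked, in the order asked, and still so for the second after the job is handed in, with the robot touching nothing.
It also fails if it takes over 72 s, if anything falls off the work surface, if the arm or the gripper's body presses on something with over 40 N, if the wrist force passes 120 N, or if a joint passes its speed limit or range.

### The arm

A 6-joint arm with a two-finger parallel gripper is mounted at the origin on a cart in front of the work surface, level with it; the furniture and walls round the work are solid. World frame = base frame: x ahead of the robot, y to its left, z up, the work surface at z = 0. Lengths are in mm, angles in rad, forces in N, time in s.
With the tool pointing down it reaches from about 350 to 975 mm from the base axis. Payload 7.1 kg.
Tool frame: the origin (TCP) lies midway between the tips of the shut fingers; the grasp point (between the pads) lies ctrl.tcp_to_grasp behind it (ctrl.tcp_to_grasp is the distance from the TCP to the grasp point, in mm); z points along the fingers, y is the direction in which the jaws open and shut (so a half turn about z gives the same grasp; the last joint's range is limited). The gripper opens to 88 mm and grips with 3 to 60 N. Pads are 20 mm wide; open, the fingers measure 115 mm over their backs; the gripper's body (75 mm by 178 mm) begins 61 mm behind the grasp point.
Start: joints at [-1.366, 0.423, 1.63, -0, 1.089, -0.019], TCP at [138.73, -609.392, 193.275] pointing down, gripper open.
Joint ranges: [-3, 3], [-0.9, 2.11], [0.09, 2.58], [-1.31, 4.45], [0.11, 2.69], [-2.54, 2.54]. Speed limits (rad/s): [2.39, 2.39, 3.01, 3.14, 3.14, 3.14].

### API

Orientations are given as a rotation vector (axis times angle).
In Python, from workcell import ctrl gives the robot as it stands.
- The arm moves only by the tool play_rows, never from a script. Its argument "increments" is text: rows parted by semicolons, each of 5 numbers parted by spaces: the opening, from 0 (shut) to 1 (fully open), then the shift along the world's x, y, z in m, then the turn about the world's z in degrees. A call has 1 to 20 rows; each row shifts and turns the commanded pose from where the row before left it; what a row does not reach is not made up. A row lasts 1/10 s, in which the tool goes at most 50 mm and 8.59 degrees, less where a joint would pass 70% of its speed; a pose out of reach is approached as far as the arm can. A call is refused whole if a number of a shift passes 0.05 or a number of a turn 8.59, either way. A call with a gripper value outside its range is refused whole. The fingers move at their own pace and stop on an object; the grip force is fixed at half the most. Time passes only in rows, so rows that do not move let the fingers close. It gives the time, the measured TCP pose, the force and the opening at its end, in the units of the state.
- ctrl.get_obs(): the state, without advancing time (a new reading comes with each control period).
- ctrl.get_image(name): name is "scene" or "top" or "wrist"; returns a dict with "img" (420x560x3 uint8, red, green, blue), "range_z" (420x560 float32, mm along the optical axis (not along the pixel's ray), 0 where there is no reading), "vertical_fov" (degrees; the focal length in pixels is half the picture's height over the tangent of half this angle, whatever the lens; pixels are square), "cx", "cy" (the principal point, pixels), "origin" and "attitude" of the camera in the world. Camera axes: x right, y down, z forward; pixel columns grow to the right and rows downward; lengths in mm; the calibration is good to about 2 mm. A picture is of the moment at which its call begins.
- ctrl.close_job(): hands the job in, once; it reports no verdict.
The state is a dict: "t": time; "qpos": joint angles; "qvel": joint speeds; "joint_torque": joint torques, N m; "ee_pos": TCP position; "orientation": TCP orientation; "ft_force": force on the tool from outside, world axes, zero at the start; "moment": the same for the moment, N m; "width": finger opening in mm.
Only numpy, scipy, OpenCV 4.12 (cv2) and the standard library are available. Lean on these libraries where they do the work, as an engineer would, in place of code of your own. Each camera call takes 0.05 s, during which the arm holds its last target. There are 200 camera calls.

## Working session

There is one attempt and no reset: what is moved stays moved. The work goes in short steps, Python scripts to look and compute and a tool call to move; the robot and the scene stay as the last step left them, time stands still between calls to the robot, and variables do not carry over. Pictures are saved under pics/ and viewed, on a budget of 10 in all, crops included, one or two more only if the job needs it, and the job is handed in when it is done.

Besides the shell and the picture viewer there is one more tool, called by a JSON object that holds its "method" and its "body", one argument or row to a line. play_rows: Moves the arm, as the interface text tells. Its arguments: {"type":"object","properties":{"increments":{"type":"string"}},"required":["increments"]}

```bash
mkdir -p pics
cat > h.py <<'E'
import numpy as np, cv2
from scipy.spatial.transform import Rotation as R
from workcell import ctrl
def cap(n):
    d=ctrl.get_image(n); np.save(f'pics/{n}.npy',d,allow_pickle=True); return d
def load(n): return np.load(f'pics/{n}.npy',allow_pickle=True).item()
def att(d):
    a=np.array(d['attitude'],float); return a if a.shape==(3,3) else R.from_rotvec(a).as_matrix()
def cloud(d):
    h,w=d['range_z'].shape; f=h/2/np.tan(np.radians(d['vertical_fov'])/2)
    v,u=np.mgrid[:h,:w]; z=d['range_z']
    p=np.stack([(u-d['cx'])/f*z,(v-d['cy'])/f*z,z],-1)
    return p@att(d).T+np.array(d['origin'])
def save(img,name,s=1): cv2.imwrite('pics/'+name,cv2.resize(img[...,::-1],None,fx=s,fy=s,interpolation=cv2.INTER_CUBIC))
E
python3 - <<'E'
from h import *
for n in('scene','top'):
    d=cap(n); save(d['img'],n+'0.png',1.4); print(n,d['origin'],d['attitude'],d['vertical_fov'],d['cx'],d['cy'])
o=ctrl.get_obs();print(o, ctrl.tcp_to_grasp)
E
```

```text
scene [-58.87495346 613.21460173 789.40652238] [-0.89736796  2.40382452 -1.15591597] 51.10305770348002 278.9211362587656 213.5675446718769
top [ 316.70570165   -6.20644549 1297.98023548] [-2.11301003  2.1587236  -0.19733366] 50.92679722180568 276.1472575750575 212.27701203166782
{'t': 0.1, 'qpos': array([-1.36603061e+00,  4.23781677e-01,  1.63058698e+00, -3.36645098e-05,
        1.08862914e+00, -1.89862358e-02]), 'qvel': array([-1.17776424e-03, -1.60364101e-03, -2.62736505e-03, -1.01748500e-06,
        1.82196616e-04, -9.37564416e-04]), 'joint_torque': array([ 9.54661118e-04, -5.45615852e+01, -2.74324805e+01,  6.46292302e-02,
        1.89094862e-02, -4.07150537e-05]), 'ee_pos': array([ 138.59425319, -608.88315367,  192.57914644]), 'orientation': array([-3.12056235e+00, -3.50604519e-01,  2.51252365e-04]), 'ft_force': array([ 0.55947914, -0.52755321,  0.50387441]), 'moment': array([ 0.01393888, -0.05215698, -0.01796188]), 'width': 88.16769907544199} 18.700000000000003
```

View pics/scene0.png

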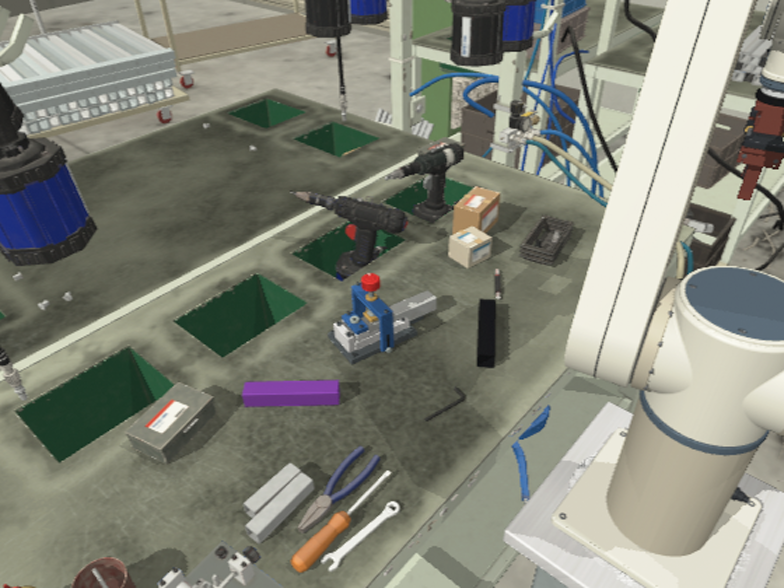

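View pics/top0.png

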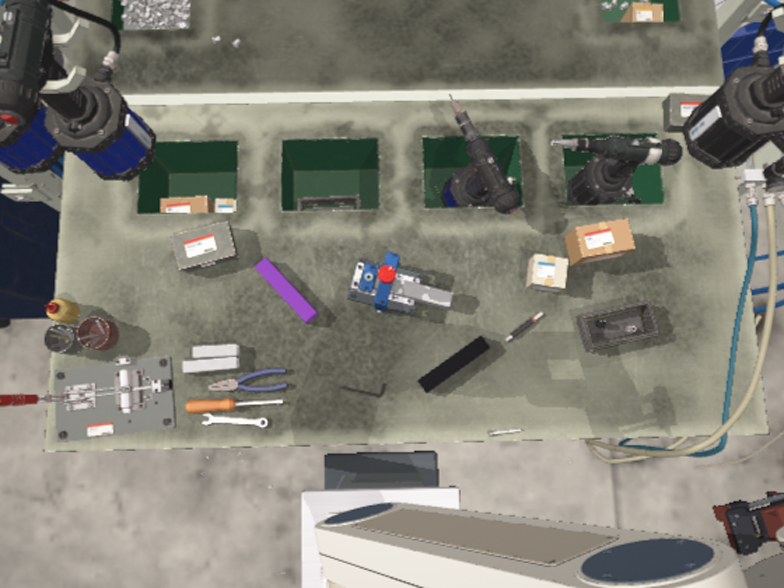

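The jig, with its red knob, is at top-view px (387,273). The tube's tail points right to (450,297), and the stop is at the left, around (358,278). Look-alikes are the purple bar (286,290), the black bar (454,364), the two grey offcuts (212,358) and a red dot on the drill in the scene view (352,231). I choose the grey tube lying in the blue jig. Next I'll take one close crop and measure.

Run:
```python
from h import *
for n,box in(('top',(150,270,230,340)),('scene',(190,280,225,325))):
    d=load(n);P=cloud(d);im=d['img'].astype(int)
    r0,r1,c0,c1=box
    m=np.zeros(im.shape[:2],bool);m[r0:r1,c0:c1]=1
    red=m&(im[...,0]>150)&(im[...,1]<70)&(im[...,2]<70)
    p=P[red]; print(n,'red',red.sum(),np.median(p,0),p.min(0),p.max(0))
    t=p[p[:,2]>np.percentile(p[:,2],90)-3];print(' top centre',(t.min(0)+t.max(0))/2,t.mean(0),t.ptp(0) if hasattr(t,'ptp') else np.ptp(t,axis=0))
    gray=m&(np.ptp(im,axis=-1)<30)&(abs(P[...,2]-44)<4)
    p=P[gray]
    k=p[p[:,1]<np.median(t[:,1])-25]
    print(' tube top',len(k),k.min(0),k.max(0),np.median(k[:,2]))
    (cx,cy),(a,b),ang=cv2.minAreaRect(k[:,:2].astype(np.float32));print(cx,cy,a,b,ang)
d=load('top');t0=d['img'][165:235,235:335];
a=cv2.resize(t0,None,fx=5.6,fy=5.6,interpolation=2)
cv2.imwrite('pics/crop1.png',a[...,::-1])
# height grid along tube
P=cloud(d)
for r in range(188,226,3): print(r,[tuple(P[r,c].round().astype(int)) for c in (262,285,300,312,320)])
```

```text
top red 98 [563.7841143  -21.86563422 139.48116245] [549.49344706 -35.75716662 133.13985963] [580.41062216  -8.53781764 145.28721696]
 top centre [564.36745499 -20.86314615 142.76161113] [564.06302739 -22.37213622 142.01315392] [29.74801585 24.21519447  5.05121167]
 tube top 368 [ 513.20261821 -158.15664339   40.02395365] [574.28474388 -48.42617405  47.99583764] 44.39106282587636
543.61572265625 -99.95504760742188 114.11039733886719 32.566749572753906 74.41846466064453
scene red 107 [563.28969265 -11.88116226 138.51447988] [551.39032557 -30.85568171 121.568369  ] [ 5.83045092e+02 -2.74096424e-01  1.42761276e+02]
 top centre [565.75252018 -15.9008638  140.41391816] [565.0940225  -16.42055022 139.88266125] [28.72438922 29.90963582  4.69471531]
 tube top 275 [ 516.23087182 -153.59876294   40.04313919] [567.86436916 -50.55085677  47.81001127] 44.596817050015716
543.389892578125 -102.52454376220703 100.14569091796875 34.320945739746094 73.88668823242188
188 [(np.int64(605), np.int64(17), np.int64(58)), (np.int64(617), np.int64(-52), np.int64(2)), (np.int64(616), np.int64(-97), np.int64(2)
[... 2211 characters left out ...]
18 [(np.int64(528), np.int64(19), np.int64(-7)), (np.int64(524), np.int64(-49), np.int64(13)), (np.int64(525), np.int64(-94), np.int64(-3)), (np.int64(521), np.int64(-128), np.int64(20)), (np.int64(517), np.int64(-149), np.int64(42))]
221 [(np.int64(518), np.int64(19), np.int64(-2)), (np.int64(514), np.int64(-49), np.int64(14)), (np.int64(515), np.int64(-94), np.int64(2)), (np.int64(515), np.int64(-129), np.int64(1)), (np.int64(515), np.int64(-154), np.int64(-3))]
224 [(np.int64(509), np.int64(20), np.int64(0)), (np.int64(507), np.int64(-49), np.int64(1)), (np.int64(507), np.int64(-93), np.int64(1)), (np.int64(506), np.int64(-129), np.int64(2)), (np.int64(506), np.int64(-153), np.int64(-3))]
```

View pics/crop1.png

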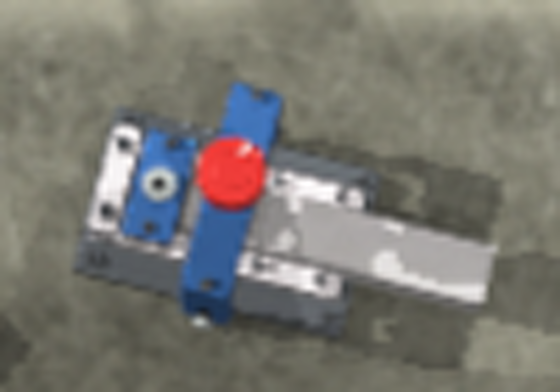

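Run:
```python
from h import *
P=np.concatenate([cloud(load(n)).reshape(-1,3)[load(n)['range_z'].ravel()>0] for n in('top','scene')])
d=np.hypot(P[:,0]-564,P[:,1]+20)
q=P[(d<170)&(P[:,2]>110)&(d>25)];print(len(q), q.min(0) if len(q) else '',q.max(0) if len(q) else '')
a=np.array([138,-609]);b=np.array([564,-20]);u=(b-a)/np.linalg.norm(b-a);v=P[:,:2]-a;s=v@u;o=abs(v@np.array([-u[1],u[0]]))
q=P[(s>150)&(s<700)&(o<150)&(P[:,2]<280)];print(q[:,2].max(),q[q[:,2].argmax()])
```

```text
0  
95.75650219495014 [516.34427048 -21.41376345  95.75650219]
```

{"method": "play_rows", "body": {
  "increments": "1 0 0 0.035 8.5;1 0 0 0.035 8.5;1 0 0 0.035 8.5;1 0.025 0.0345 0 8.5;1 0.025 0.0345 0 8.5;1 0.025 0.0345 0 8.5;1 0.025 0.0345 0 8.5;1 0.025 0.0345 0 8.5;1 0.025 0.0345 0 8.5;1 0.025 0.0345 0 8.5;1 0.025 0.0345 0 8.5;1 0.025 0.0345 0 8.5;1 0.025 0.0345 0 8.5;1 0.025 0.0345 0 8.5;1 0.025 0.0345 0 8.5;1 0.025 0.0345 0 8.5;1 0.025 0.0345 0 8.5;1 0.025 0.0345 0 8.5;1 0.025 0.0345 0 8.5;1 0.025 0.0345 0 8.5"
}}

```text
t: 2.1
ee_pos: [564.3, -21.2, 298.0]
orientation: [0.087, -3.14, 0.0]
ft_force: [-0.1, -1.0, 0.4]
width: 87.8
```

Run:
```python
from h import *
d=cap('wrist'); save(d['img'],'wrist0.png',1.4); print(d['origin'],d['attitude'],d['vertical_fov'])
o=ctrl.get_obs();print(o['qpos'],o['moment'],o['ee_pos'])
P=cloud(d);im=d['img'].astype(int)
red=(im[...,0]>130)&(im[...,1]<70)&(im[...,2]<70);p=P[red];print(red.sum(),np.median(p,0))
t=p[abs(p[:,2]-np.percentile(p[:,2],70))<4]
print(t.min(0),t.max(0),cv2.minEnclosingCircle(t[:,:2].astype(np.float32)),np.median(t[:,2]))
```

```text
[480.82246816 -26.19388998 489.2120157 ] [2.00434251 2.11736709 0.32619708] 65.82412347672476
[-0.05247299  0.23251049  1.65208208  0.00279624  1.25531834 -1.68928182] [ 0.1298553  -0.19991186 -0.00764888] [567.51049915 -16.98743366 297.914727  ]
699 [563.2961393  -21.32814805 138.72300833]
[549.40857878 -37.3254653  135.23529616] [581.02958285  -4.71754965 142.12094352] ((565.6184692382812, -21.419540405273438), 16.859853744506836) 138.863452919836
```

View pics/wrist0.png

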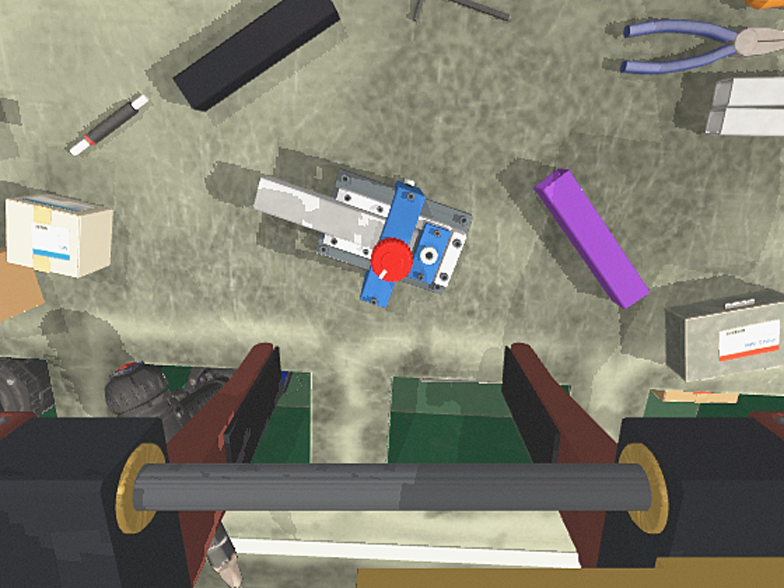

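The wrist view confirms the red knob at px (391,260) over the blue bridge. The grey tube's tail runs to (255,190), and the stop is at (455,258). I'll rotate to the start yaw and come down over the knob.

{"method": "play_rows", "body": {
  "increments": "1 0 0 -0.02 8.5;1 0 0 -0.02 8.5;1 0 0 -0.02 8.5;1 0 0 -0.02 8.5;1 0 0 -0.02 8;1 0 0 -0.02 2;1 0 0 -0.01 0;1 0 0 0 0;1 0 0 0 0;1 0 0 0 0"
}}

```text
t: 3.15
ee_pos: [564.5, -23.0, 169.3]
orientation: [-1.247, 2.882, -0.001]
ft_force: [0.1, 0.1, -0.4]
width: 87.6
```

Run:
```python
from h import *
d=cap('wrist'); o=ctrl.get_obs();print(o['qpos'],o['moment'],o['ee_pos'],o['orientation'])
P=cloud(d);im=d['img'].astype(int)
red=(im[...,0]>130)&(im[...,1]<70)&(im[...,2]<70);p=P[red]
t=p[abs(p[:,2]-np.percentile(p[:,2],70))<4]
print(len(t),cv2.minEnclosingCircle(t[:,:2].astype(np.float32)),np.median(t[:,2]))
save(d['img'],'wrist1.png',1.4)
```

```text
[-6.17136098e-02  3.64353876e-01  1.78528848e+00  4.97155728e-06
  9.90107422e-01 -2.44923245e+00] [ 0.02159494 -0.13577101 -0.02415948] [564.45198313 -22.95455095 169.34802226] [-1.24688766e+00  2.88176015e+00 -1.30469041e-03]
1421 ((566.111083984375, -21.695844650268555), 17.303747177124023) 138.97440088150358
```

{"method": "play_rows", "body": {
  "increments": "1 0.0013 0.0013 -0.015 0;1 0 0 -0.015 0;1 0 0 -0.015 0;1 0 0 -0.011 0;0.45 0 0 0 0;0.42 0 0 0 0;0.40 0 0 0 0;0.39 0 0 0 0;0.385 0 0 0 0;0.385 0 0 0 0;0.385 0 0 0 0;0.385 0 0 0 0;0.385 0 0 0 0"
}}

```text
t: 4.5
ee_pos: [565.0, -21.6, 112.3]
orientation: [-1.248, 2.883, -0.0]
ft_force: [0.5, -0.0, 0.4]
width: 33.7
```

```bash
cat > s.py <<'E'
from workcell import ctrl
import numpy as np
o=ctrl.get_obs();m=o['moment'];print('Mz %.3f'%m[2],'M',m.round(3),'F',o['ft_force'].round(2),'w %.2f'%o['width'],'q6 %.4f'%o['qpos'][5],'p',o['ee_pos'].round(2),'tq6 %.3f'%o['joint_torque'][5],'t',round(o['t'],2))
E
python3 s.py;python3 s.py
```

```text
Mz -0.044 M [ 0.064 -0.119 -0.044] F [ 0.48 -0.01  0.4 ] w 33.75 q6 -2.4472 p [565.03 -21.6  112.3 ] tq6 -0.000 t 4.5
Mz -0.044 M [ 0.064 -0.119 -0.044] F [ 0.48 -0.01  0.4 ] w 33.75 q6 -2.4472 p [565.03 -21.6  112.3 ] tq6 -0.000 t 4.5
```

{"method": "play_rows", "body": {
  "increments": "0.385 0 0 0 -1;0.385 0 0 0 -1;0.385 0 0 0 -1;0.385 0 0 0 -1;0.385 0 0 0 -1;0.385 0 0 0 0;0.385 0 0 0 0"
}}

```text
t: 5.2
ee_pos: [565.0, -21.6, 112.3]
orientation: [-1.121, 2.935, -0.0]
ft_force: [-0.2, 0.6, -0.7]
width: 33.8
```

```bash
python3 s.py
```

```text
Mz -0.010 M [ 0.104 -0.118 -0.01 ] F [-0.21  0.63 -0.68] w 33.82 q6 -2.3600 p [565.03 -21.6  112.27] tq6 0.028 t 5.2
```

{"method": "play_rows", "body": {
  "increments": "0.385 0 0 -0.0002 -8;0.385 0 0 -0.0002 -8;0.385 0 0 -0.0002 -8;0.385 0 0 -0.0001 -6;0.385 0 0 -0.0001 -3;0.385 0 0 0 -2"
}}

```text
t: 5.8
ee_pos: [565.0, -21.6, 111.5]
orientation: [0.184, -3.136, -0.0]
ft_force: [0.4, 0.4, -0.8]
width: 33.6
```

```bash
python3 s.py
cat > idx.py <<'E'
from h import *
import sys
def idx(d,name=None):
    im=d['img'].astype(int);P=cloud(d)
    f=210/np.tan(np.radians(d['vertical_fov'])/2);C=np.array(d['origin']);
    # plane z=139 projection
    v,u=np.mgrid[:420,:560];r=np.stack([(u-d['cx'])/f,(v-d['cy'])/f,np.ones(u.shape)],-1)@att(d).T
    zt=139; Q=C+r*((zt-C[2])/r[...,2])[...,None]
    rel=Q[...,:2]-np.array([565.7,-21.6]);rad=np.hypot(*np.moveaxis(rel,-1,0))
    w=(rad<16)&(rad>4)&(im.min(-1)>120)
    a=rel[w].mean(0) if w.any() else [0,0]
    print('index n',w.sum(),'angle',np.degrees(np.arctan2(a[1],a[0])).round(1),'r',np.hypot(*a).round(1))
    if name:
        m=rad<60;rr,cc=np.where(m);save(d['img'][rr.min():rr.max(),cc.min():cc.max()],name,3)
idx(load('wrist')) if 'old' in sys.argv else None
d=cap('wrist');idx(d,sys.argv[1])
E
python3 idx.py w2.png old; python3 s.py
```

```text
Mz 0.012 M [ 0.043 -0.169  0.012] F [ 0.4   0.43 -0.83] w 33.65 q6 -1.7472 p [565.01 -21.59 111.46] tq6 -0.269 t 5.8
index n 45 angle -29.2 r 11.2
index n 74 angle -22.3 r 11.2
Mz -0.014 M [ 0.045 -0.162 -0.014] F [-0.06  0.67  0.88] w 33.65 q6 -1.7460 p [565.03 -21.59 111.45] tq6 -0.086 t 5.85
```

View pics/w2.png

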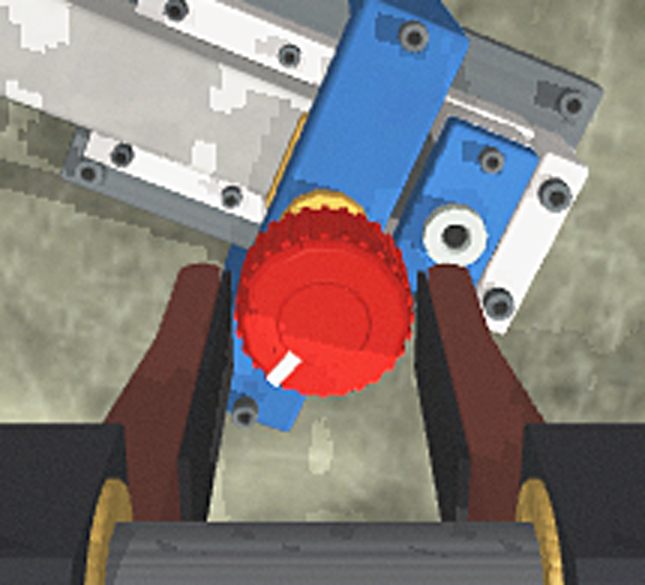

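The fingers at px 225 and 415 sat loosely beside the knob, and the index at about (285,368) hasn't turned. I'll turn back and grip somewhat tighter.

{"method": "play_rows", "body": {
  "increments": "0.5 0 0 0 0;0.5 0.0006 0 0.0006 8;0.5 0 0 0 8;0.5 0 0 0 8;0.5 0 0 0 8;0.5 0 0 0 8;0.38 0 0 0 0;0.375 0 0 0 0;0.37 0 0 0 0;0.37 0 0 0 0;0.37 0 0 0 0;0.37 0 0 0 0;0.37 0 0 0 -1;0.37 0 0 0 -1;0.37 0 0 0 -1;0.37 0 0 0 -1;0.37 0 0 0 -1;0.37 0 0 0 -1"
}}

```text
t: 7.65
ee_pos: [565.6, -21.6, 112.1]
orientation: [-1.093, 2.945, -0.0]
ft_force: [-0.3, -0.2, -0.0]
width: 32.3
```

```bash
python3 s.py; python3 idx.py w3.png; python3 s.py
```

```text
Mz 0.017 M [ 0.062 -0.122  0.017] F [-0.34 -0.22 -0.03] w 32.32 q6 -2.3409 p [565.64 -21.59 112.1 ] tq6 -0.231 t 7.65
index n 87 angle -15.7 r 10.0
Mz 0.016 M [ 0.109 -0.089  0.016] F [ 0.13  0.44 -0.62] w 32.45 q6 -2.3402 p [565.62 -21.56 112.06] tq6 -0.081 t 7.7
```

{"method": "play_rows", "body": {
  "increments": "0.36 0 0 0 0;0.355 0 0 0 0;0.35 0 0 0 0;0.35 0 0 0 0;0.35 0 0 0 0;0.35 0 0 0 0"
}}

```text
t: 8.3
ee_pos: [565.6, -21.6, 112.1]
orientation: [-1.096, 2.944, -0.0]
ft_force: [0.2, 0.0, -0.1]
width: 30.7
```

```bash
python3 s.py
```

```text
Mz -0.014 M [ 0.078 -0.125 -0.014] F [ 0.15  0.02 -0.13] w 30.75 q6 -2.3425 p [565.64 -21.6  112.07] tq6 -0.000 t 8.3
```

{"method": "play_rows", "body": {
  "increments": "0.35 0 0 0 -2;0.35 0 0 0 -2;0.35 0 0 0 -2;0.35 0 0 0 -2;0.35 0 0 0 -2;0.35 0 0 0 -2"
}}

```text
t: 8.9
ee_pos: [565.6, -21.6, 112.1]
orientation: [-0.78, 3.043, -0.0]
ft_force: [0.1, -0.2, -0.2]
width: 30.7
```

```bash
python3 s.py; python3 idx.py w4.png; python3 s.py
```

```text
Mz -0.022 M [ 0.086 -0.053 -0.022] F [ 0.15 -0.16 -0.2 ] w 30.73 q6 -2.1316 p [565.64 -21.59 112.09] tq6 -0.463 t 8.9
index n 76 angle -22.5 r 11.2
Mz 0.009 M [ 0.103 -0.082  0.009] F [0.21 0.19 0.4 ] w 30.80 q6 -2.1299 p [565.65 -21.61 112.09] tq6 -0.144 t 8.95
```

View pics/w4.png

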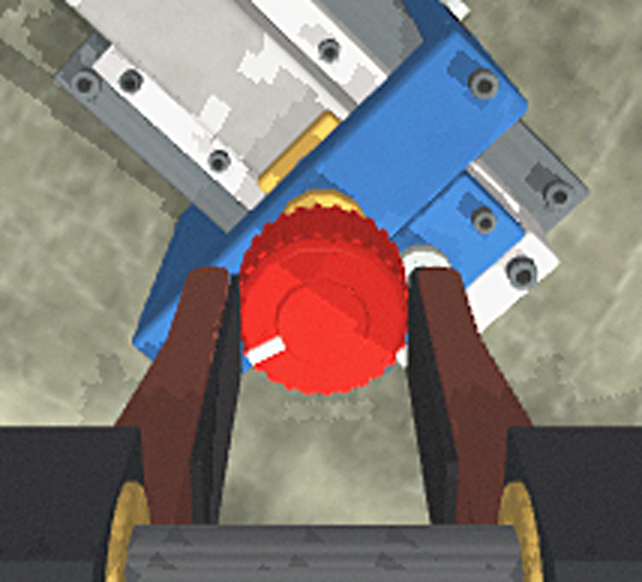

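There is still a small gap between the pads (px 238, 410) and the knob (242–405), so I'll close further until it stalls.

{"method": "play_rows", "body": {
  "increments": "0.34 0 0 0 0;0.335 0 0 0 0;0.33 0 0 0 0;0.33 0 0 0 0;0.33 0 0 0 0;0.33 0 0 0 0"
}}

```text
t: 9.55
ee_pos: [565.6, -21.6, 112.0]
orientation: [0.782, -3.043, -0.0]
ft_force: [-0.4, -1.2, -0.7]
width: 28.9
```

```bash
python3 s.py
```

```text
Mz -0.008 M [ 0.103 -0.135 -0.008] F [-0.41 -1.17 -0.69] w 28.87 q6 -2.1331 p [565.61 -21.59 112.03] tq6 -0.002 t 9.55
```

{"method": "play_rows", "body": {
  "increments": "0.32 0 0 0 0;0.315 0 0 0 0;0.31 0 0 0 0;0.31 0 0 0 0;0.31 0 0 0 0;0.31 0 0 0 0"
}}

```text
t: 10.15
ee_pos: [565.6, -21.6, 112.1]
orientation: [0.782, -3.043, 0.0]
ft_force: [0.4, 0.2, -0.5]
width: 27.4
```

```bash
python3 s.py
```

```text
Mz 0.025 M [ 0.088 -0.166  0.025] F [ 0.37  0.19 -0.49] w 27.43 q6 -2.1330 p [565.62 -21.59 112.07] tq6 -0.000 t 10.15
```

{"method": "play_rows", "body": {
  "increments": "0.3 0 0 0 0;0.295 0 0 0 0;0.29 0 0 0 0;0.29 0 0 0 0;0.29 0 0 0 0;0.29 0 0 0 -1;0.29 0 0 0 -1;0.29 0 0 0 -1;0.29 0 0 0 -1;0.29 0 0 0 -1;0.29 0 0 0 0"
}}

```text
t: 11.25
ee_pos: [565.6, -21.6, 112.1]
orientation: [-0.647, 3.074, -0.0]
ft_force: [0.6, 0.5, 0.6]
width: 25.5
```

```bash
python3 s.py; python3 idx.py w5.png
```

```text
Mz -0.006 M [ 0.064 -0.087 -0.006] F [0.61 0.48 0.63] w 25.49 q6 -2.0450 p [565.64 -21.59 112.09] tq6 0.186 t 11.25
index n 71 angle -24.3 r 11.3
```

View pics/w5.png

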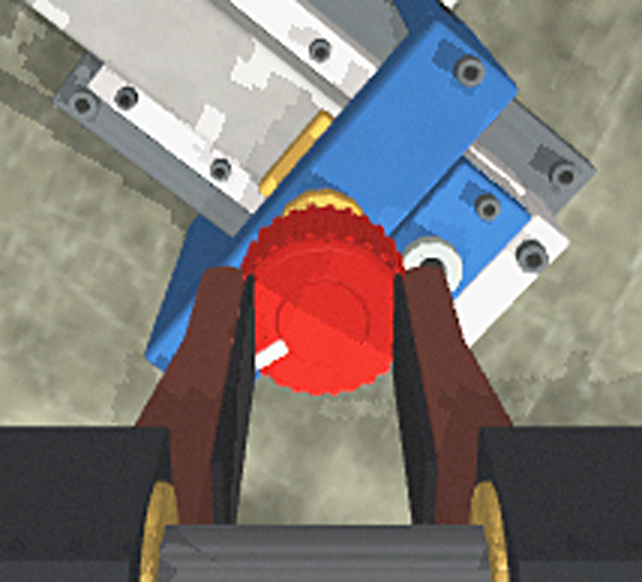

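The fingers now cover the knob's edges (px 253, 397) without any contact, so the tips seem to be above the knob. I'll check their height with the range image.

Run:
```python
from h import *
d=load('wrist');P=cloud(d);im=d['img'].astype(int)
o=ctrl.get_obs();T=o['ee_pos'];Rt=R.from_rotvec(o['orientation']).as_matrix()
print(d['origin'],T)
L=(P-T)@Rt   # tool coords
q=L.reshape(-1,3);ok=(d['range_z'].ravel()>0)&(q[:,2]<40)&(abs(q[:,1])<60)&(abs(q[:,0])<30)
col=im.reshape(-1,3)
br=ok&(col[:,0]>70)&(col[:,0]<140)&(col[:,1]<70)&(col[:,2]<70)
p=q[br];print(br.sum())
for s in(-1,1):
    k=p[p[:,1]*s>0];print(s,k.min(0),k.max(0)); t=k[k[:,2]>np.percentile(k[:,2],97)];print(t.mean(0))
red=ok&(col[:,0]>150)&(col[:,1]<70);print('knob tool',np.median(q[red],0))
m=br.reshape(420,560);rr,cc=np.where(m);print(rr.min(),rr.max(),cc.min(),cc.max())
```

```text
[488.97032806 -55.382048   303.27000769] [565.64088145 -21.58583103 112.07274984]
3361
-1 [ -10.97757963  -37.79254247 -134.5049289 ] [ 29.60941772 -12.5933694  -21.66226081]
[ 10.82054827 -16.55771922 -30.67109607]
1 [ -11.2201537     7.12409258 -133.87910309] [ 24.64011175  35.22309544 -10.42707038]
[ 10.72723432  16.00098637 -29.70643263]
knob tool [  5.11138611   0.39184928 -26.68712362]
235 405 116 432
```

The tips measure about 28 mm above the TCP at z ≈ 140, level with the knob's top. I'll open, turn back, go down 17 mm and close.

{"method": "play_rows", "body": {
  "increments": "0.6 0 0 0 0;0.6 0 0 0 8;0.6 0 0 0 8;0.6 0 0 -0.005 7;0.6 0 0 -0.005 0;0.6 0 0 -0.005 0;0.6 0 0 -0.002 0;0.45 0 0 0 0;0.42 0 0 0 0;0.4 0 0 0 0;0.38 0 0 0 0;0.37 0 0 0 0;0.36 0 0 0 0;0.36 0 0 0 0;0.36 0 0 0 0"
}}

```text
t: 12.8
ee_pos: [566.1, -21.8, 95.3]
orientation: [-1.248, 2.882, -0.001]
ft_force: [1.5, -1.7, 1.0]
width: 33.0
```

```bash
python3 s.py
```

```text
Mz -0.026 M [-0.34  -0.428 -0.026] F [ 1.54 -1.71  1.03] w 32.97 q6 -2.4472 p [566.08 -21.76  95.3 ] tq6 -0.032 t 12.8
```

Now gripping. I'll centre a little and test a turn.

{"method": "play_rows", "body": {
  "increments": "0.36 0.0004 -0.0004 0 0;0.36 0 0 0 -1;0.36 0 0 0 -1;0.36 0 0 0 -1;0.36 0 0 0 -1;0.36 0 0 -0.0001 -1;0.36 0 0 0 -1;0.36 0 0 0 -1;0.36 0 0 0 -1;0.36 0 0 -0.0001 -1;0.36 0 0 0 -1"
}}

```text
t: 13.9
ee_pos: [566.0, -21.8, 95.0]
orientation: [-0.99, 2.981, 0.0]
ft_force: [0.2, 1.2, 5.8]
width: 33.7
```

```bash
python3 s.py; python3 idx.py w6.png; python3 s.py
```

```text
Mz 0.079 M [ 0.281 -0.031  0.079] F [0.19 1.24 5.84] w 33.71 q6 -2.2719 p [566.02 -21.83  95.02] tq6 -0.178 t 13.9
index n 101 angle -30.8 r 10.8
Mz 0.030 M [ 0.281 -0.058  0.03 ] F [-0.15  1.39  6.13] w 32.95 q6 -2.2709 p [566.07 -21.83  95.04] tq6 -0.020 t 13.95
```

The knob turns, with Mz about 0.08 while moving. Next I'll look for the lightest grip that still turns it, so that it acts as a slip clutch.

{"method": "play_rows", "body": {
  "increments": "0.38 0 0 0 0;0.38 0 0 0 0;0.38 0 0 0 0;0.38 0 0 0 -3;0.38 0 0 0 -3;0.38 0 0 0 -3;0.38 0 0 0 -3;0.38 0 0 0 -3;0.38 0 0 0 -3"
}}

```text
t: 14.85
ee_pos: [565.9, -21.7, 94.7]
orientation: [0.509, -3.1, -0.001]
ft_force: [0.9, 0.6, 2.2]
width: 33.6
```

```bash
python3 s.py; python3 idx.py w7.png; python3 s.py
```

```text
Mz 0.060 M [ 0.439 -0.255  0.06 ] F [0.93 0.58 2.25] w 33.59 q6 -1.9562 p [565.9  -21.71  94.66] tq6 -0.633 t 14.85
index n 131 angle -29.0 r 9.2
Mz 0.016 M [ 0.454 -0.256  0.016] F [1.36 2.13 2.24] w 33.45 q6 -1.9538 p [565.9  -21.66  94.66] tq6 -0.217 t 14.9
```

```bash
cat > idx.py <<'E'
from h import *
import sys
def idx(d,z=138.5):
    im=d['img'].astype(int);f=210/np.tan(np.radians(d['vertical_fov'])/2);C=np.array(d['origin'])
    v,u=np.mgrid[:420,:560];r=np.stack([(u-d['cx'])/f,(v-d['cy'])/f,np.ones(u.shape)],-1)@att(d).T
    Q=C+r*((z-C[2])/r[...,2])[...,None]
    red=(im[...,0]>200)&(im[...,1]<60)&(im[...,2]<60)
    rel=Q[...,:2]-np.array([565.9,-21.7]);rad=np.hypot(rel[...,0],rel[...,1])
    w=((rad<15.5)&(rad>5)&(im.min(-1)>110)).astype(np.uint8)
    n,l,st,ce=cv2.connectedComponentsWithStats(w)
    for i in range(1,n):
        if st[i,4]>12:
            a=rel[l==i]; dil=cv2.dilate((l==i).astype(np.uint8),np.ones((3,3)))>0; ring=dil&(l!=i)
            c=a.mean(0);print(' comp n',len(a),'ang %.1f r %.1f redring %.2f'%(np.degrees(np.arctan2(c[1],c[0])),np.hypot(*c),((im[...,0][ring]>120)&(im[...,2][ring]<im[...,0][ring]-40)).mean()))
if __name__=='__main__': idx(cap('wrist') if len(sys.argv)>1 else load('wrist'))
E
python3 idx.py
```

```text
comp n 80 ang -61.1 r 11.8 redring 0.96
```

{"method": "play_rows", "body": {
  "increments": "0.38 0 0 0 -3;0.38 0 0 0 -3;0.38 0 0 0 -3;0.38 0 0 0 -3;0.38 0 0 0 -3;0.38 0 0 0 -3"
}}

```text
t: 15.5
ee_pos: [565.8, -21.5, 94.3]
orientation: [0.02, -3.141, -0.001]
ft_force: [1.2, 3.0, -0.8]
width: 33.4
```

```bash
python3 s.py; python3 idx.py n; python3 s.py
```

```text
Mz 0.025 M [ 0.616 -0.481  0.025] F [ 1.17  3.02 -0.75] w 33.44 q6 -1.6433 p [565.8  -21.5   94.31] tq6 -0.628 t 15.5
 comp n 74 ang -80.1 r 11.9 redring 0.93
Mz -0.034 M [ 0.655 -0.565 -0.034] F [ 1.19  3.6  -1.87] w 33.91 q6 -1.6408 p [565.81 -21.48  94.29] tq6 -0.194 t 15.55
```

{"method": "play_rows", "body": {
  "increments": "0.388 0 0.0005 0 0;0.388 0 0 0 0;0.388 0 0 0 0;0.388 0 0 0 -3;0.388 0 0 0 -3;0.388 0 0 0 -3;0.388 0 0 0 -3;0.388 0 0 0 -3;0.388 0 0 0 -3"
}}

```text
t: 16.45
ee_pos: [565.2, -21.2, 94.6]
orientation: [-0.472, -3.104, -0.0]
ft_force: [-1.4, 2.9, 0.1]
width: 34.3
```

```bash
python3 s.py; python3 idx.py n; python3 s.py
```

```text
Mz 0.064 M [0.493 0.067 0.064] F [-1.42  2.91  0.12] w 34.29 q6 -1.3285 p [565.16 -21.21  94.63] tq6 -0.657 t 16.45
 comp n 75 ang -80.4 r 11.8 redring 0.90
Mz 0.054 M [0.443 0.022 0.054] F [-0.47  2.56 -0.52] w 34.34 q6 -1.3259 p [565.22 -21.19  94.63] tq6 -0.174 t 16.5
```

At 0.388 it slips (index stays at −80°), while at 0.38 it turns. I'll carry on with 0.382 as the light clutch.

{"method": "play_rows", "body": {
  "increments": "0.382 0 0.0006 0 0;0.382 0 0 0 0;0.382 0 0 0 0;0.382 0 0 0 -4;0.382 0 0 -0.0001 -4;0.382 0 0 -0.0001 -4;0.382 0 0 -0.0001 -4;0.382 0 0 -0.0001 -4;0.382 0 0 -0.0001 -4"
}}

```text
t: 17.4
ee_pos: [565.6, -20.6, 94.1]
orientation: [-1.108, -2.939, -0.0]
ft_force: [-0.7, 2.2, -0.7]
width: 33.9
```

```bash
python3 s.py; python3 idx.py n; python3 s.py
```

```text
Mz 0.046 M [0.428 0.202 0.046] F [-0.72  2.15 -0.66] w 33.87 q6 -0.9080 p [565.62 -20.58  94.11] tq6 -0.858 t 17.4
 comp n 71 ang -105.3 r 11.7 redring 0.91
 comp n 58 ang -54.4 r 14.1 redring 0.46
Mz -0.042 M [ 0.387  0.255 -0.042] F [-1.92  2.41 -1.07] w 33.62 q6 -0.9045 p [565.61 -20.58  94.09] tq6 -0.275 t 17.45
```

{"method": "play_rows", "body": {
  "increments": "0.382 -0.0003 0.0006 0 -4;0.382 0 0 -0.0001 -4;0.382 0 0 -0.0001 -4;0.382 0 0 -0.0001 -4;0.382 0 0 -0.0001 -4;0.382 0 0 -0.0001 -4;0.382 0 0 0 -4"
}}

```text
t: 18.15
ee_pos: [566.1, -20.1, 93.5]
orientation: [1.784, 2.585, 0.001]
ft_force: [0.8, 2.5, -7.1]
width: 33.8
```

```bash
python3 s.py; python3 idx.py n; python3 s.py
```

```text
Mz 0.085 M [ 0.334 -0.35   0.085] F [ 0.78  2.45 -7.08] w 33.81 q6 -0.4196 p [566.06 -20.14  93.53] tq6 -0.851 t 18.15
 comp n 78 ang -135.6 r 11.7 redring 0.87
 comp n 81 ang -43.7 r 13.8 redring 0.46
 comp n 19 ang -111.7 r 14.9 redring 0.40
Mz -0.001 M [ 0.288 -0.206 -0.001] F [ 0.89  2.13 -4.74] w 33.70 q6 -0.4160 p [566.09 -20.15  93.55] tq6 -0.249 t 18.2
```

{"method": "play_rows", "body": {
  "increments": "0.382 0.0002 0.0005 -0.0003 -4;0.382 0 0 -0.0001 -4;0.382 0 0 -0.0001 -4;0.382 0 0 -0.0001 -4;0.382 0 0 -0.0001 -4;0.382 0 0 -0.0001 -4;0.382 0 0 -0.0001 -4"
}}

```text
t: 18.9
ee_pos: [566.8, -20.0, 92.9]
orientation: [2.355, 2.078, 0.002]
ft_force: [2.6, 0.6, -4.5]
width: 33.9
```

```bash
python3 s.py; python3 idx.py n; python3 s.py
```

```text
Mz 0.130 M [ 0.053 -0.376  0.13 ] F [ 2.63  0.6  -4.48] w 33.87 q6 0.0690 p [566.78 -19.98  92.9 ] tq6 -0.853 t 18.9
 comp n 175 ang -137.5 r 11.9 redring 0.61
Mz 0.005 M [ 0.038 -0.401  0.005] F [ 2.95  0.49 -6.29] w 33.58 q6 0.0726 p [566.77 -19.97  92.9 ] tq6 -0.235 t 18.95
```

Run:
```python
from h import *
d=load('wrist');c=d['img'][140:320,200:360];save(c,'w8.png',3.4)
```

```text
(no output)
```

View pics/w8.png

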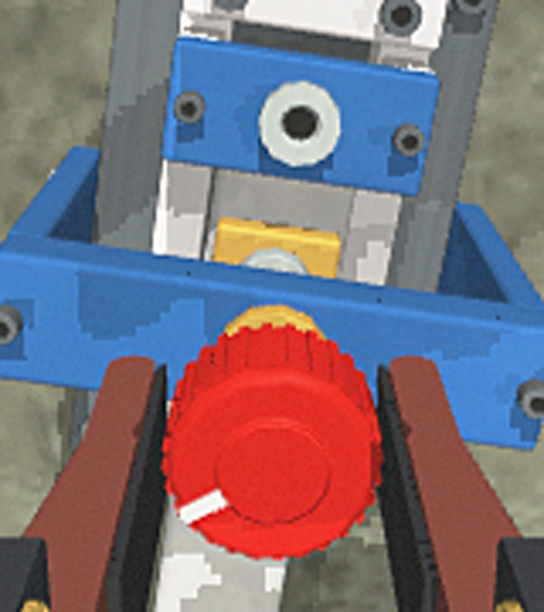

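The index is at (205,507) relative to the disc centre (272,468), still turning with the gripper. From here I'll track that in-image angle; a change means slip, i.e. seated.

```bash
cat > ix.py <<'E'
from h import *
import sys
def ix(d):
    im=d['img'].astype(int);s=im[140:320,200:360]
    red=((s[...,0]>190)&(s[...,1]<70)&(s[...,2]<70)).astype(np.uint8)
    n,l,st,ce=cv2.connectedComponentsWithStats(red);i=1+st[1:,4].argmax()
    hull=cv2.convexHull(np.argwhere(l==i)[:,::-1].astype(np.int32));m=np.zeros(red.shape,np.uint8);cv2.fillConvexPoly(m,hull,1);m=cv2.erode(m,np.ones((3,3)))
    w=(m>0)&(s.min(-1)>90)&(np.ptp(s,axis=-1)<110)
    n,l,st,ce=cv2.connectedComponentsWithStats(w.astype(np.uint8))
    for j in range(1,n):
        if st[j,4]>15: a=ce[j]-np.array([80,137.6]); print(' idx n',st[j,4],'imang %.1f r %.1f'%(np.degrees(np.arctan2(a[1],a[0])),np.hypot(*a)))
ix(cap('wrist') if len(sys.argv)>1 else load('wrist'))
E
python3 ix.py
```

```text
idx n 65 imang 151.6 r 22.3
```

{"method": "play_rows", "body": {
  "increments": "0.382 0.0006 0 -0.0005 -4;0.382 0 0 -0.0001 -4;0.382 0 0 -0.0001 -4;0.382 0 0 -0.0001 -4;0.382 0 0 -0.0001 -4;0.382 0 0 -0.0001 -4"
}}

```text
t: 19.55
ee_pos: [567.4, -20.1, 92.3]
orientation: [2.735, 1.544, 0.002]
ft_force: [0.7, -0.6, -1.6]
width: 33.5
```

```bash
python3 s.py; python3 ix.py n; python3 s.py
```

```text
Mz 0.047 M [-0.1   -0.195  0.047] F [ 0.71 -0.59 -1.55] w 33.50 q6 0.4872 p [567.37 -20.11  92.33] tq6 -0.858 t 19.55
 idx n 69 imang 151.4 r 22.7
Mz -0.026 M [-0.086 -0.176 -0.026] F [ 0.66  0.37 -0.5 ] w 33.55 q6 0.4908 p [567.38 -20.13  92.32] tq6 -0.229 t 19.6
```

{"method": "play_rows", "body": {
  "increments": "0.382 0.0003 -0.0001 -0.0003 -4;0.382 0 0 -0.0001 -4;0.382 0 0 -0.0001 -4;0.382 0 0 -0.0001 -4;0.382 0 0 -0.0001 -4;0.382 0 0 -0.0001 -4"
}}

```text
t: 20.2
ee_pos: [567.9, -20.5, 91.8]
orientation: [2.995, 0.943, 0.003]
ft_force: [1.0, -1.6, -0.2]
width: 34.3
```

```bash
python3 s.py; python3 ix.py n; python3 s.py
```

```text
Mz 0.024 M [-0.389 -0.175  0.024] F [ 1.05 -1.56 -0.18] w 34.33 q6 0.9052 p [567.88 -20.47  91.77] tq6 -0.859 t 20.2
 idx n 69 imang 151.4 r 22.7
Mz -0.018 M [-0.335 -0.175 -0.018] F [ 1.02 -3.31  0.71] w 33.56 q6 0.9089 p [567.88 -20.46  91.78] tq6 -0.221 t 20.25
```

{"method": "play_rows", "body": {
  "increments": "0.382 0 -0.0001 -0.0001 -4;0.382 0 0 -0.0001 -4;0.382 0 0 -0.0001 -4;0.382 0 0 -0.0001 -4;0.382 0 0 -0.0001 -4;0.382 0 0 0 -4"
}}

```text
t: 20.85
ee_pos: [569.0, -20.8, 91.5]
orientation: [3.125, 0.301, 0.007]
ft_force: [4.9, -2.6, -0.3]
width: 33.6
```

```bash
python3 s.py; python3 ix.py n; python3 s.py
```

```text
Mz 0.305 M [-0.577 -0.756  0.305] F [ 4.94 -2.59 -0.3 ] w 33.63 q6 1.3231 p [569.02 -20.77  91.49] tq6 -0.690 t 20.85
 idx n 63 imang 143.0 r 22.7
Mz 0.124 M [-0.466 -0.724  0.124] F [ 3.84 -3.16 -1.05] w 33.83 q6 1.3269 p [569.1  -20.79  91.48] tq6 0.030 t 20.9
```

It seated: the index lagged 8° with Mz ≈ 0.3 while slipping, so about 0.2 over free turning, which is finger-tight. Next is the quarter turn back with the knob gripped slightly tighter. I'll check it by the index.

{"method": "play_rows", "body": {
  "increments": "0.378 0 0 0 0;0.375 0 0 0 2;0.375 0 0 0.0001 6;0.375 0 0 0.0001 6;0.375 0 0 0.0002 6;0.375 0 0 0.0001 6;0.375 0 0 0.0001 6;0.375 0 0 0.0002 6;0.375 0 0 0.0001 6;0.375 0 0 0.0001 6;0.375 0 0 0.0002 6;0.375 0 0 0.0001 6;0.375 0 0 0.0001 6;0.375 0 0 0.0002 6;0.375 0 0 0.0001 6;0.375 0 0 0.0002 4;0.375 0 0 0 0"
}}

```text
t: 22.6
ee_pos: [566.5, -19.1, 93.2]
orientation: [-2.117, -2.319, -0.001]
ft_force: [-2.6, 4.6, 5.2]
width: 33.4
```

```bash
python3 s.py; python3 ix.py n; python3 s.py
```

```text
Mz 0.059 M [0.894 0.487 0.059] F [-2.64  4.62  5.22] w 33.39 q6 -0.1475 p [566.52 -19.13  93.23] tq6 -0.596 t 22.6
 idx n 64 imang 144.4 r 23.4
Mz 0.066 M [0.804 0.495 0.066] F [-3.38  5.78  5.27] w 33.61 q6 -0.1460 p [566.51 -19.13  93.24] tq6 -0.155 t 22.65
```

{"method": "play_rows", "body": {
  "increments": "0.375 0 0 0.0001 3;0.375 0 0 0 3;0.375 0 0 0 1;0.375 0 0 0 0;0.45 0 0 0 0;0.55 0 0 0 0;0.7 0 0 0 0;0.7 0 0 0 0;0.7 0 0 0.02 0;0.7 0 0 0.03 0;0.7 0 0 0.04 0;0.7 0 0 0.04 0;0.7 0 0 0 0"
}}

```text
t: 23.95
ee_pos: [570.4, -20.3, 228.3]
orientation: [1.975, 2.433, 0.009]
ft_force: [0.1, 0.5, -0.3]
width: 61.1
```

```bash
python3 s.py
python3 - <<'E'
from h import *
d=cap('wrist'); save(d['img'],'w9.png',1.4)
o=ctrl.get_obs();print(o['qpos'],o['ee_pos'],o['orientation'])
P=cloud(d);im=d['img'].astype(int)
# tube top surface away from bridge
m=(abs(P[...,2]-44)<3)&(np.ptp(im,axis=-1)<40)&(abs(P[...,0]-540)<50)&(P[...,1]<-55)&(P[...,1]>-190)
p=P[m];print(m.sum(),p.min(0),p.max(0));r=cv2.minAreaRect(p[:,:2].astype(np.float32));print(r);print(cv2.boxPoints(r))
E
```

```text
Mz -0.006 M [-0.076 -0.135 -0.006] F [ 0.08  0.47 -0.27] w 61.14 q6 -0.2632 p [570.43 -20.29 228.33] tq6 0.006 t 23.95
[-5.63888991e-02  3.01899903e-01  1.73074529e+00 -6.98119105e-05
  1.10293691e+00 -2.63162872e-01] [568.79485576 -20.209969   225.54124364] [1.97718518 2.43505553 0.00544092]
1661 [ 520.91943585 -156.95263353   41.02703931] [567.39385293 -55.13962193  46.1318755 ]
((541.7894287109375, -105.51213073730469), (99.9782943725586, 31.87470245361328), 74.1646957397461)
[[ 512.8162   -149.25531 ]
 [ 543.48126  -157.95306 ]
 [ 570.76263   -61.76895 ]
 [ 540.0976    -53.071198]]
```

View pics/w9.png

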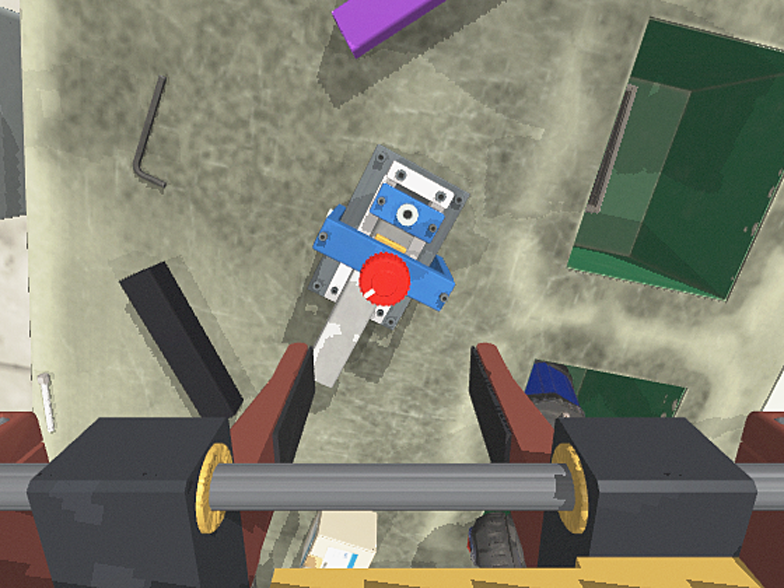

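The knob is released, with its index at px (368,294). The tube lies in its channel with its tail end at (325,380). Next: shut the fingers and go behind the tail end.

{"method": "play_rows", "body": {
  "increments": "0.4 -0.005 -0.016 0 -3;0 -0.005 -0.016 0 -3;0 -0.005 -0.016 0 -3;0 -0.005 -0.016 0 -3;0 -0.005 -0.017 0 -3;0 -0.005 -0.017 0 -3;0 -0.005 -0.017 0 -3;0 -0.005 -0.017 0 -3;0 -0.005 -0.016 0 -3;0 -0.004 -0.015 0 -0.7;0 0 0 0 0;0 0 0 0 0;0 0 0 0 0"
}}

```text
t: 25.3
ee_pos: [517.8, -182.7, 222.6]
orientation: [-2.506, -1.894, -0.0]
ft_force: [0.3, 0.2, 0.5]
width: 0.3
```

```bash
python3 s.py
python3 - <<'E'
from h import *
o=ctrl.get_obs();print(o['orientation'])
d=load('wrist')
import idx
for z in(135,137): idx.idx(d,z)
P=cloud(load('top'));
for n in('top','wrist'):
    D=load(n);P=cloud(D).reshape(-1,3);P=P[D['range_z'].ravel()>0]
    u=np.array([.273,.962]);v=P[:,:2]-np.array([528.2,-154.3]);s=v@u;c=v@np.array([.962,-.273])
    for a in range(-50,0,8):
        k=(abs(c)<20)&(s>=a)&(s<a+8);print(n,a,P[k,2].max().round(1) if k.any() else None)
E
```

```text
Mz -0.008 M [-0.014 -0.102 -0.008] F [0.33 0.23 0.48] w 0.29 q6 -0.0843 p [ 517.84 -182.67  222.55] tq6 -0.003 t 25.3
[-2.50637110e+00 -1.89360836e+00 -1.05385239e-04]
 comp n 29 ang -133.3 r 11.9 redring 0.94
 comp n 31 ang -135.6 r 11.7 redring 0.94
top -50 6.0
top -42 4.8
top -34 4.3
top -26 4.4
top -18 6.9
top -10 7.9
top -2 48.9
wrist -50 1.4
wrist -42 0.6
wrist -34 0.9
wrist -26 0.6
wrist -18 None
wrist -10 None
wrist -2 44.9
```

{"method": "play_rows", "body": {
  "increments": "0 0.0022 -0.0006 -0.04 0;0 0 0 -0.04 0;0 0 0 -0.04 0;0 0 0 -0.04 0;0 0 0 -0.025 0;0 0 0 -0.012 0;0 0 0 0 0;0 0 0 0 0"
}}

```text
t: 26.1
ee_pos: [521.0, -183.6, 26.6]
orientation: [2.506, 1.893, 0.001]
ft_force: [0.1, 0.1, -0.0]
width: 0.4
```

```bash
python3 s.py
```

```text
Mz -0.016 M [ 0.009 -0.046 -0.016] F [ 0.15  0.09 -0.02] w 0.36 q6 -0.0838 p [ 520.96 -183.6    26.58] tq6 -0.001 t 26.1
```

{"method": "play_rows", "body": {
  "increments": "0 0.0008 0.0029 0 0;0 0.0008 0.0029 0 0;0 0.0008 0.0029 0 0;0 0.0008 0.0029 0 0;0 0.0005 0.0019 0 0;0 0.0006 0.0019 0 0;0 0.0005 0.0019 0 0;0 0.0006 0.0019 0 0;0 0.0005 0.0019 0 0;0 0.0006 0.0019 0 0;0 0.0005 0.0019 0 0;0 0.0006 0.0019 0 0;0 0.0005 0.0019 0 0;0 0.0006 0.0019 0 0"
}}

```text
t: 27.5
ee_pos: [528.8, -152.9, 25.7]
orientation: [2.507, 1.893, 0.0]
ft_force: [0.4, -0.6, 0.1]
width: 0.4
```

```bash
python3 s.py
```

```text
Mz -0.022 M [-0.057 -0.084 -0.022] F [ 0.39 -0.57  0.06] w 0.37 q6 -0.0259 p [ 528.77 -152.86   25.67] tq6 -0.049 t 27.5
```

{"method": "play_rows", "body": {
  "increments": "0 0.0005 0.0019 0 0;0 0.0006 0.0019 0 0;0 0.0003 0.001 0 0;0 0.0003 0.001 0 0;0 0.0002 0.001 0 0;0 0.0003 0.001 0 0;0 0.0003 0.001 0 0;0 0.0003 0.001 0 0"
}}

```text
t: 28.3
ee_pos: [531.6, -143.1, 25.7]
orientation: [2.507, 1.893, 0.0]
ft_force: [0.1, 0.4, 1.0]
width: 1.0
```

```bash
python3 s.py
python3 - <<'E'
from h import *
d=cap('top');c=d['img'][150:250,230:350];save(c,'t10.png',5)
E
```

```text
Mz -0.022 M [-0.072 -0.08  -0.022] F [0.13 0.42 1.01] w 1.03 q6 -0.0075 p [ 531.56 -143.13   25.68] tq6 -0.025 t 28.3
```

View pics/t10.png

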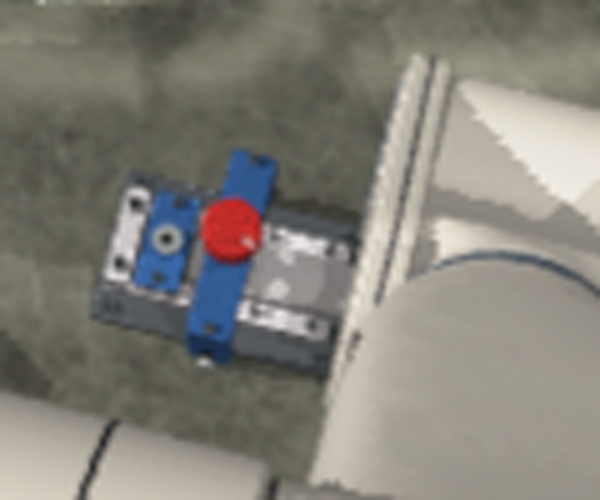

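The arm hides the tail in the top view, so I'll check from the wrist whether the tube is being pushed.

Run:
```python
from h import *
d=cap('wrist');save(d['img'],'w11.png',1.4)
```

```text
(no output)
```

View pics/w11.png

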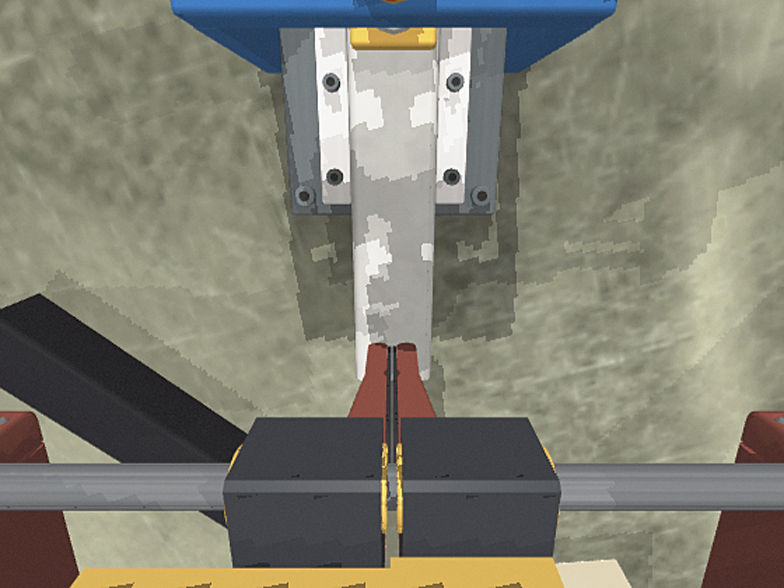

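The fingertips (345 px row) are above the tube's top and its end is at row 380. The real tips sit about 28 mm short of the TCP, so nothing has been pushed. I'll measure the tip height and retreat.

{"method": "play_rows", "body": {
  "increments": "0 0 0 0.005 0;0 -0.003 -0.01 0 0;0 -0.003 -0.01 0 0;0 -0.003 -0.0105 0 0;0 -0.003 -0.0105 0 0;0 0 0 0 0;0 0 0 0 0"
}}

```text
t: 29.1
ee_pos: [519.3, -184.7, 30.6]
orientation: [-2.508, -1.892, 0.0]
ft_force: [-0.8, 0.4, 0.1]
width: 0.5
```

```bash
python3 s.py
python3 - <<'E'
from h import *
d=cap('wrist');P=cloud(d);im=d['img'].astype(int)
o=ctrl.get_obs();T=o['ee_pos'];L=((P-T)@R.from_rotvec(o['orientation']).as_matrix())
q=L.reshape(-1,3);c=im.reshape(-1,3)
br=(d['range_z'].ravel()>0)&(c[:,0]>60)&(c[:,0]<150)&(c[:,1]<80)&(c[:,2]<75)&(c[:,0]>c[:,1]+25)&(abs(q[:,1])<25)&(abs(q[:,0])<25)
p=q[br];print(len(p),np.percentile(p[:,2],[50,90,95,98,99.5]))
m=(abs(P[...,2]-44)<3)&(np.ptp(im,axis=-1)<40)&(abs(P[...,0]-540)<50)&(P[...,1]<-55)&(P[...,1]>-190)
r=cv2.minAreaRect(P[m][:,:2].astype(np.float32));print(r);print(cv2.boxPoints(r))
E
```

```text
Mz 0.027 M [-0.051 -0.026  0.027] F [-0.79  0.43  0.11] w 0.48 q6 -0.0851 p [ 519.31 -184.7    30.59] tq6 -0.031 t 29.1
426 [-64.26169836 -35.75611775 -31.39526112 -30.22463919 -29.47984559]
((541.811279296875, -106.03831481933594), (99.10331726074219, 31.96198272705078), 74.17601013183594)
[[ 512.924    -149.3544  ]
 [ 543.67474  -158.06992 ]
 [ 570.69855   -62.72223 ]
 [ 539.9478    -54.006714]]
```

{"method": "play_rows", "body": {
  "increments": "0 0 0 -0.012 0;0 0 0 -0.012 0;0 0 0 -0.009 0;0 0.0005 0.0019 -0.002 0;0 0.0008 0.0029 0 0;0 0.0008 0.0029 0 0;0 0.0008 0.0029 0 0;0 0.0006 0.0019 0 0;0 0.0005 0.0019 0 0;0 0.0006 0.0019 0 0;0 0.0005 0.0019 0 0;0 0.0006 0.0019 0 0;0 0.0005 0.0019 0 0;0 0.0006 0.0019 0 0;0 0.0005 0.0019 0 0"
}}

```text
t: 30.65
ee_pos: [526.9, -158.4, -4.3]
orientation: [2.507, 1.893, -0.0]
ft_force: [0.6, -1.5, 1.3]
width: 0.4
```

```bash
python3 s.py
```

```text
Mz -0.060 M [-0.347  0.001 -0.06 ] F [ 0.61 -1.48  1.28] w 0.43 q6 -0.0363 p [ 526.92 -158.42   -4.28] tq6 -0.046 t 30.65
```

{"method": "play_rows", "body": {
  "increments": "0 0.0005 0.0019 0 0;0 0.0006 0.0019 0 0;0 0.0005 0.0019 0 0;0 0.0006 0.0019 0 0;0 0.0005 0.0019 0 0;0 0.0003 0.001 0 0;0 0.0003 0.001 0 0;0 0.0003 0.001 0 0;0 0.0003 0.001 0 0;0 0.0002 0.001 0 0"
}}

```text
t: 31.65
ee_pos: [531.0, -143.9, -4.3]
orientation: [2.507, 1.893, 0.0]
ft_force: [-0.8, -2.3, 1.8]
width: -0.1
```

```bash
python3 s.py
```

```text
Mz 0.002 M [-0.427  0.01   0.002] F [-0.76 -2.3   1.75] w -0.07 q6 -0.0090 p [ 530.98 -143.86   -4.3 ] tq6 -0.026 t 31.65
```

{"method": "play_rows", "body": {
  "increments": "0 0.0003 0.001 0 0;0 0.0003 0.001 0 0;0 0.0003 0.001 0 0;0 0.0003 0.001 0 0;0 0.0002 0.001 0 0"
}}

```text
t: 32.15
ee_pos: [532.4, -138.8, -4.3]
orientation: [2.507, 1.893, 0.0]
ft_force: [-0.5, -1.9, 0.9]
width: 0.8
```

```bash
python3 s.py
```

```text
Mz -0.009 M [-0.419  0.042 -0.009] F [-0.5  -1.92  0.85] w 0.79 q6 0.0004 p [ 532.4  -138.83   -4.29] tq6 -0.027 t 32.15
```

{"method": "play_rows", "body": {
  "increments": "0 0.0003 0.001 0 0;0 0.0003 0.001 0 0;0 0.0003 0.001 0 0;0 0.0003 0.001 0 0;0 0.0002 0.001 0 0"
}}

```text
t: 32.65
ee_pos: [533.8, -133.8, -4.3]
orientation: [2.507, 1.893, 0.0]
ft_force: [-0.1, -2.4, 2.3]
width: 0.5
```

```bash
python3 s.py
```

```text
Mz -0.022 M [-0.348  0.033 -0.022] F [-0.11 -2.35  2.32] w 0.47 q6 0.0099 p [ 533.77 -133.81   -4.32] tq6 -0.027 t 32.65
```

{"method": "play_rows", "body": {
  "increments": "0 0.0003 0.001 0 0;0 0.0003 0.001 0 0;0 0.0003 0.001 0 0;0 0.0003 0.001 0 0"
}}

```text
t: 33.05
ee_pos: [534.3, -132.5, -4.3]
orientation: [2.504, 1.894, -0.004]
ft_force: [-6.5, -25.0, 2.5]
width: 0.3
```

{"method": "play_rows", "body": {
  "increments": "0 0.0003 0.001 0 0;0 0.0002 0.001 0 0;0 0.0003 0.001 0 0"
}}

```text
t: 33.35
ee_pos: [534.4, -132.1, -4.2]
orientation: [2.501, 1.894, -0.008]
ft_force: [-11.8, -42.3, 2.8]
width: 0.2
```

{"method": "play_rows", "body": {
  "increments": "0 0.0003 0.001 0 0;0 0.0002 0.001 0 0;0 0.0003 0.001 0 0"
}}

```text
t: 33.65
ee_pos: [534.5, -131.7, -4.1]
orientation: [2.499, 1.894, -0.012]
ft_force: [-15.8, -58.2, 4.2]
width: 0.3
```

I batched these three calls, so contact at the first (25 N) rose to about 60 N before I read it. Backing off now.

{"method": "play_rows", "body": {
  "increments": "0 -0.001 -0.0035 0 0;0 -0.001 -0.0035 0 0;0 -0.001 -0.004 0 0;0 -0.003 -0.01 0 0;0 -0.003 -0.01 0 0;0 -0.005 -0.018 0.01 0;0 -0.005 -0.018 0.03 0;0 -0.01 -0.03 0.04 0;0 -0.01 -0.03 0.04 0;0 -0.01 -0.03 0.04 0;0 -0.01 -0.03 0.04 0;0 -0.01 -0.03 0 0;0 0 0 0 0;0 0 0 0 0;0 0 0 0 0"
}}

```text
t: 35.15
ee_pos: [467.9, -337.5, 191.7]
orientation: [-2.505, -1.893, 0.0]
ft_force: [0.4, -0.9, 0.2]
width: 0.7
```

```bash
python3 s.py
python3 - <<'E'
from h import *
d=cap('top');save(d['img'][150:250,230:350],'t12.png',5)
u=np.array([.273,.962])
for n in('top','scene'):
    D=d if n=='top' else cap('scene');P=cloud(D);im=D['img'].astype(int)
    m=(abs(P[...,2]-44)<3.5)&(np.ptp(im,axis=-1)<40)&(abs(P[...,0]-545)<45)&(P[...,1]<-50)&(P[...,1]>-190)
    v=P[m][:,:2]-np.array([528.2,-154.3]);s=v@u;c=v@np.array([.962,-.273]);k=abs(c)<14;print(n,k.sum(),'tail s',np.percentile(s[k],[0,1,3,10]))
    v=P[...,:2]-np.array([528.2,-154.3]);s=v@u;c=abs(v@np.array([.962,-.273]))
    for a in range(176,216,3):
        k=(c<10)&(s>=a)&(s<a+3);print(a,np.median(P[k][:,2]).round(1) if k.any() else None,end=' ')
    print()
E
```

```text
Mz 0.031 M [-0.025 -0.058  0.031] F [ 0.42 -0.88  0.16] w 0.69 q6 -0.3692 p [ 467.88 -337.47  191.66] tq6 -0.004 t 35.15
top 211 tail s [31.46406681 32.25564203 33.78204038 38.49984478]
176 61.3 179 61.5 182 58.0 185 57.1 188 46.4 191 45.4 194 46.9 197 47.2 200 48.1 203 44.8 206 11.3 209 13.1 212 0.3 215 1.0 
scene 150 tail s [35.23753717 36.10219875 38.89229316 43.5923123 ]
176 61.5 179 61.8 182 60.8 185 58.3 188 56.1 191 51.7 194 45.2 197 47.0 200 46.2 203 46.3 206 46.8 209 27.5 212 12.7 215 6.0
```

View pics/t12.png

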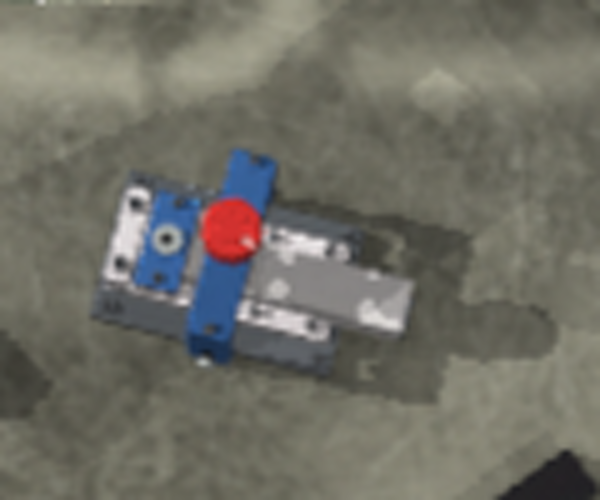

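The tube's tail (410,305) has moved about 32 mm, which puts its front at the stop. The index on the knob is unchanged and the arm is clear.

```bash
python3 -c "
from workcell import ctrl
print(ctrl.close_job())"
```

```text
the job is handed in; nothing more can be done
None
```

I handed the job in at about 35 s. The shoe is set a quarter turn off the tube, and the tube sits against the end stop. Two peak forces may count against it.

**Screw:** I turned the knob clockwise with a light grip, so the pads would slip rather than over-tighten it. It seated after roughly 200° (about 3.5 rad). I then backed it off 91° by the gripper. The white index read about −134° against −137° predicted for exactly 90°.

**Tube:** I pushed it by its tail end at about 2 N until it stopped hard. It travelled about 32 mm, and the measured positions put its front at the stop face within 2–3 mm. In the last top view the knob's index had not changed and the arm was clear. I did not check separately that the other things lay untouched.

**What went less well:**
- **Seating torque:** the moment peaked at about 0.30 N m while the grip slipped. That is about 0.24 over free turning, plus or minus 0.04, so above the finger-tight range and close to the 0.25 limit.
- **Push force:** I sent three small pushes without reading the force between them, so the force on the stop rose from 25 to about 60 N before I backed off.
- **Fingertips:** they turned out to sit about 28 mm short of the reported tool point. My first tries at gripping the knob and pushing the tube therefore missed, without visible harm.
- **Pictures:** I viewed 11 pictures against the budget of 10, then one more for the final check.

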